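# Wedge the tin tight in the vise

## Robot

A 6-joint arm with a two-finger parallel gripper is mounted at the origin on the work surface; the furniture and walls round the work are solid. World frame = base frame: x ahead of the robot, y to its left, z up, the work surface at z = 0. Lengths are in mm, angles in rad, forces in N, time in s.
With the tool pointing down it reaches from about 350 to 975 mm from the base axis. Payload 7.1 kg.
Tool frame: the origin (TCP) lies at the very end of the fingers, on their centre line; the grasp point (between the pads) lies 19 mm behind it; x points along the fingers, y is the direction in which the jaws open and shut, and the axes are right-handed (so a half turn about x gives the same grasp; the last joint's range is limited). The gripper opens to 88 mm and grips with 3 to 60 N. Pads are 20 mm wide; open, the fingers measure 115 mm over their backs; the gripper's body (75 mm by 178 mm) begins 61 mm behind the grasp point.
Start: joints at [1.131, 0.423, 1.63, -0, 1.089, -0.019], TCP at [255.274, 570.473, 222.675] pointing down, gripper open.
Joint ranges: [-3, 3], [-0.9, 2.11], [0.09, 2.58], [-1.31, 4.45], [0.11, 2.69], [-2.54, 2.54]. Speed limits (rad/s): [2.39, 2.39, 3.01, 3.14, 3.14, 3.14].

## Interface

Orientations are given as a rotation vector (axis times angle).
In Python, from workcell import ctrl gives the robot as it stands. The module is installed in compiled form; this text tells all that it offers.
- The arm moves only by the tool carry_out, never from a script. Its argument "commands" is a list of rows, each a list of 6 numbers: the shift along the tool's x, y, z in m, then the turn, a rotation vector about the tool's x, y, z in degrees. In form: [[tx, ty, tz, rx, ry, rz], ...]. A call has 1 to 8 rows; each row shifts and turns the pose as measured when the row begins, along the tool's axes as they then stand; what a row does not reach is not made up. A row lasts 1/8 s, in which the tool goes at most 62.5 mm and 10.7 degrees, less where a joint would pass 70% of its speed; a pose out of reach is approached as far as the arm can. A call with a gripper value outside its range is refused whole. "grip" is the closure, from 0 (fully open) to 1 (shut), set as the call begins (left out, the last holds). The fingers move at their own pace and stop on an object; the grip force is fixed at half the most. Time passes only in rows, so rows that do not move let the fingers close. It gives the time, the measured TCP pose, the force and the opening at its end, in the units of the state.
- ctrl.get_obs(): the state, without advancing time (a new reading comes with each control period).
- ctrl.get_image(name): name is "scene" or "top"; returns a dict with "pixels" (420x560x3 uint8, blue, green, red), "intrinsics" (3x3 intrinsics, pixels), "rvec" (rotation vector, rad) and "tvec" (3), from world to camera coordinates, as OpenCV has them. Camera axes: x right, y down, z forward; pixel columns grow to the right and rows downward; lengths in mm; the calibration is good to about 2 mm. A picture is of the moment at which its call begins. There is no depth.
- ctrl.close_job(): hands the job in, once; it reports no verdict.
The state is a dict: "t": time; "qpos": joint angles; "qvel": joint speeds; "joint_torque": joint torques, N m; "ee_pos": TCP position; "orientation": TCP orientation; "ft_force": force on the tool from outside, world axes, zero at the start; "moment": the same for the moment, N m; "width": finger opening in mm.
Only numpy, scipy, OpenCV 4.12 (cv2) and the standard library are available. Lean on these libraries where they do the work, as an engineer would, in place of code of your own. Each camera call takes 0.05 s, during which the arm holds its last target. There are 200 camera calls.

## Task

The lid of the little round tin is stuck, so clamp the tin in the wooden wedge vise on the bench: lay the loose wooden wedge in the vise's slot, thin end first and flat side against the fixed cheek, and let go of it while the tin is still loose. Then drive it gently along the slot, as by tapping its red end, until it stops moving forward and holds the tin tight, but do not drive it on so hard that the tin is dented. Keep your hands off the tin, and leave the wedge in place and the other things on the bench undisturbed.

Things in the scene. Friction and masses are not known exactly. Their poses are not given: they have to be found in the camera images.
- vise: wooden wedge vise, fixed to the bench, base board 8 mm thick. Origin on the bench top, under the fixed cheek's inner face, half way along the slot. x (level): the way the wedge is driven; z up. The cheek, dark, 60 mm along x, 20 mm thick, top at z = 34 mm, has its flat inner face at y = 0, x = -30 to +30 mm; the slot lies at y < 0, open above and at both ends
- slot_mouth (a point): middle of the slot's mouth on the board's upper face: x = -30, y = -9, z = 8 mm in the vise's frame. As found the slot is 18 mm wide here and tapers 1 in 5 (on the jaw's side) to 6 mm at x = +30 mm. Before the mouth the board runs on as a flat apron, x = -130 to -45, y = -48 to +24 mm, for the wedge to lie on
- jaw_block: sliding jaw: 60 mm along x, top 33.5 mm above the bench, sloping face to the slot, cork toward the tin; axes as the vise's. Slides to the vise's -y, 1.5 N friction, no spring. It meets the tin after an unknown 1 to 5.5 mm; 5 mm of wedge move it 1 mm. Wedge meets jaw with its tip at vise x about +20 mm; tight somewhere from +25 to +49. Over 30 N dents the tin
- wedge: loose pale wooden wedge with a red butt, 110 mm long, 0.06 to 0.13 kg. Origin: thin end, flat side, underside; x along the flat side out of the thin end, z up. Flat side at y = 0, wood at y < 0: 8 mm thick at the tip, 1 in 5 thicker to 24 mm at x = -80; then a parallel head to x = -110. Height 26, head 30 mm. In the slot its axes are as the vise's. Locks by friction; 12 to 20 N on the butt makes it tight
- wedge_head (a point): middle of the wedge's parallel-sided head, where to grasp it across y (24 mm): 95 mm behind the tip, 15 mm above its underside
- wedge_butt (a point): middle of the red end face, where to tap, 110 mm behind the tip, 15 mm above its underside; the face looks along the wedge's -x
- wedge_tip (a point): middle of the thin end: x = 0, y = -4, z = 13 mm in the wedge's frame
- tin: low round green and gold tin, diameter 59, 26 mm high, loose on the vise board (vise y about -69 mm) against a dark V fence 28 mm high; origin under its middle
- beaker: small clear beaker, diameter 47, 55 mm high, bystander, origin under its middle
- funnel: small grey funnel standing mouth down, diameter 57, 56 mm high, bystander, origin under its middle
- label_roll: roll of white labels lying flat, diameter 64, 26 mm high, bystander, origin under its middle
- marker: black and blue marker pen, 122 mm long, 12 mm thick, lying along its y, bystander, origin under its middle
Mind the look-alikes: they are no part of the job. Leave any purple look-alike of the wedge alone.

How it is judged (in metres and radians):
On the way:
1. the wedge lies in the slot's mouth, thin end first, let go, the tin still loose (x of wedge_tip in the frame of vise between -0.028 and 0.045 m and y of wedge_tip in the frame of vise between -0.022 and 0.004 m and z of wedge_tip in the frame of vise below 0.027 m and angle between wedge's own z axis and vertical below 0.12 rad and x of wedge_butt in the frame of vise below -0.05 m and contact force between the fingers and wedge below 0.1 N and contact force between jaw_block and tin below 1 N), for 0.2 s.
At the end, for the whole second after the job is handed in: the wedge lies flat in the slot thin end first, in line with it within 0.12 rad, at rest and let go, and holds the jaw against the tin with more than 6 N; the tin stands flat (within 0.1 rad, underside no more than 5 mm above the base board) and at rest in the vise (x of wedge_tip in the frame of vise between -0.01 and 0.055 m and y of wedge_tip in the frame of vise between -0.022 and 0.004 m and z of wedge_tip in the frame of vise below 0.027 m and angle between wedge's own z axis and vertical below 0.12 rad and angle between the x axis of wedge and the x axis of vise, either way round below 0.12 rad and x of wedge_butt in the frame of vise below -0.05 m and contact force between jaw_block and tin above 6 N and linear speed of each of wedge, tin below 0.005 m/s and angle between tin's own z axis and vertical below 0.1 rad and z of tin in the frame of vise below 0.013 m); the robot touches nothing.
It fails at once if the tin is squeezed with more than 30 N (dented) (contact force between jaw_block and tin above 30 N).
It fails at once if the hand or arm touches the tin with more than 3 N (contact force between the arm and tin above 3 N).
It fails at once if the fingers touch the tin with more than 3 N (contact force between the fingers and tin above 3 N).
It fails at once if a bystander is moved more than 25 mm (distance of any of beaker, funnel, label_roll, marker from where it was at the start of the episode above 0.025 m).
It also fails if it takes over 48 s, if anything falls off the work surface, if the arm or the gripper's body presses on something with over 40 N, if the wrist force passes 120 N, or if a joint passes its speed limit or range.

## Working session

There is one attempt and no reset: what is moved stays moved. The work goes in short steps, Python scripts to look and compute and a tool call to move; the robot and the scene stay as the last step left them, time stands still between calls to the robot, and variables do not carry over. Pictures are saved under pics/ and viewed, about 8 in all and at most 12, crops included, and the job is handed in when it is done.

Besides the shell and the picture viewer there is one more tool, called after ">>>" by a JSON object that holds its "api" and its "payload", one argument or row to a line. carry_out: Moves the arm, as the interface text tells. Its arguments: {"type":"object","properties":{"commands":{"type":"array"},"grip":{"type":"number"}},"required":["commands"]}

```bash
mkdir -p pics; cat > h.py <<'E'
import numpy as np, cv2
from scipy.spatial.transform import Rotation as R
from workcell import ctrl
def cam(n):
    d=ctrl.get_image(n); d['K']=np.array(d['intrinsics'],float); d['R']=cv2.Rodrigues(np.array(d['rvec'],float))[0]; d['t']=np.array(d['tvec'],float).ravel(); d['pixels']=np.array(d['pixels'])
    return d
def ray(d,uv,z):
    "pixels -> world points on plane z"
    uv=np.atleast_2d(uv).astype(float); c=-d['R'].T@d['t']
    v=(d['R'].T@np.linalg.inv(d['K'])@np.c_[uv,np.ones(len(uv))].T).T
    return c+v*((z-c[2])/v[:,2])[:,None]
def proj(d,P):
    return cv2.projectPoints(np.atleast_2d(P).astype(float),np.array(d['rvec'],float),d['t'],d['K'],None)[0][:,0]
E
python3 - <<'E'
from h import *
for n in('top','scene'):
    d=cam(n); cv2.imwrite(f'pics/{n}0.png',cv2.resize(d['pixels'],(784,588),interpolation=cv2.INTER_CUBIC)); print(n,-d['R'].T@d['t'])
o=ctrl.get_obs(); print(o['ee_pos'],R.from_rotvec(o['orientation']).as_matrix().round(3),o['ft_force'],o['width'],o['t'])
E
```

```text
top [ 307.80042679  -61.72921183 1111.16786096]
scene [-434.37221618 -882.27625693  708.20829017]
[255.06573713 570.05401304 222.00855712] [[-0.001  0.408  0.913]
 [-0.001  0.913 -0.408]
 [-1.    -0.001 -0.   ]] [0.28884971 0.34334511 0.18370259] 87.82807474915208 0.1
```

View pics/top0.png

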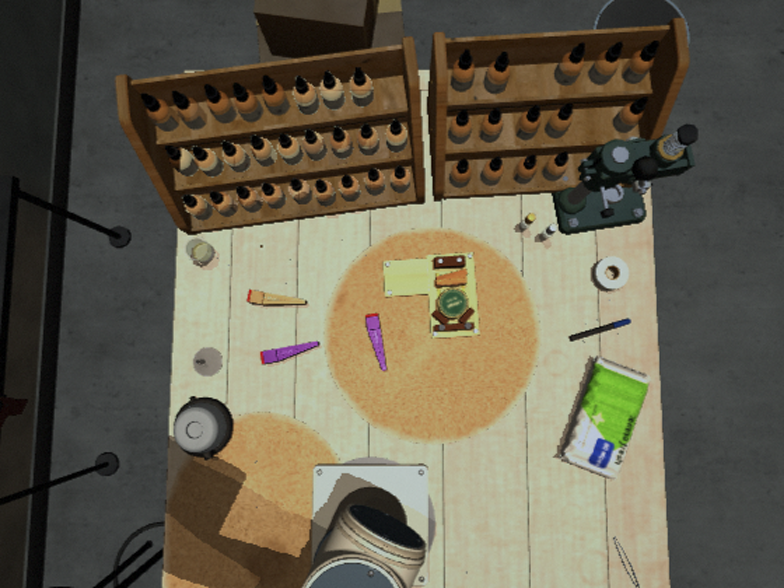

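View pics/scene0.png

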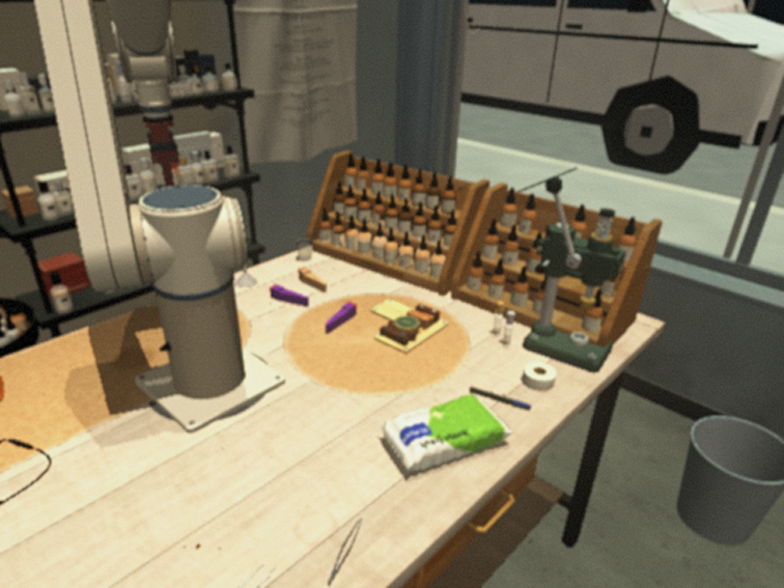

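The top view shows three wedge-like things. The pale wedge with a red butt is at (278,298) with its tip at about (306,302). Two purple look-alikes are at (290,353) and (376,342). By the description the pale one is mine. The vise is at (440,290), with its apron to the left, so the drive direction is image right. Next I'll check a close crop and measure.

```bash
python3 - <<'E'
from h import *
d=cam('top'); im=d['pixels']
a=im[190:240,165:230]; b=im[170:250,265:350]
w=np.hstack([cv2.resize(a,(390,300),interpolation=cv2.INTER_CUBIC),cv2.resize(b,(408,384),interpolation=cv2.INTER_CUBIC)[:300]])
w=np.zeros((480,790,3),np.uint8); w[:215,:280]=cv2.resize(a,(280,215),interpolation=cv2.INTER_CUBIC); w[:480,280:790]=cv2.resize(b,(510,480),interpolation=cv2.INTER_CUBIC)
cv2.imwrite('pics/crop1.png',w)
hsv=cv2.cvtColor(im,cv2.COLOR_BGR2HSV)
for u,v in [(190,213),(200,213),(210,215),(178,212),(220,205),(290,200),(320,187),(322,199),(330,200),(340,220)]: print((u,v),im[v,u],hsv[v,u])
E
```

```text
(190, 213) [104 160 186] [ 20 112 186]
(200, 213) [ 94 153 184] [ 20 125 184]
(210, 215) [ 99 160 186] [ 21 119 186]
(178, 212) [ 49  75 159] [  7 176 159]
(220, 205) [170 199 190] [ 39  37 199]
(290, 200) [126 196 185] [ 35  91 196]
(320, 187) [27 43 82] [  9 171  82]
(322, 199) [ 67 130 182] [ 16 161 182]
(330, 200) [ 68 131 184] [ 16 161 184]
(340, 220) [116 184 182] [ 31  94 184]
```

View pics/crop1.png

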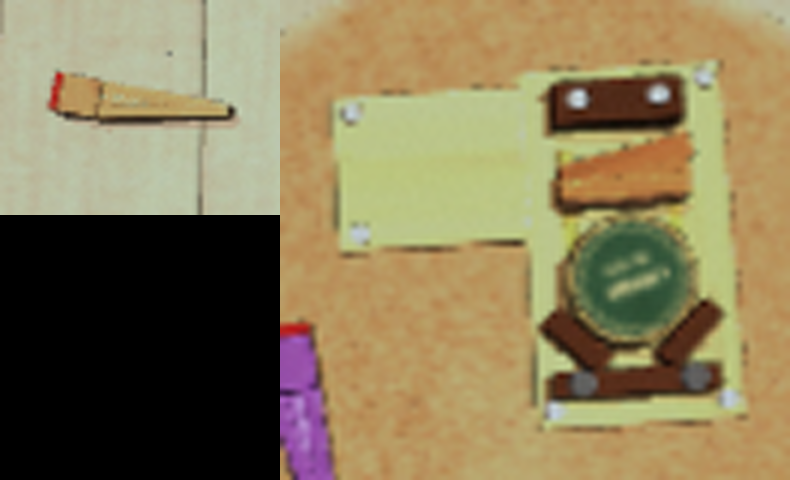

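The crop confirms the pale wedge. Its red butt is at about image (178,211) and its tip at (218.6,216). The flat side is the upper edge, so it is right side up with the tip already pointing roughly along vise x. The apron is at (277–305, 187–211) and the dark cheek is at (309–332, 184–191). Measuring now.

```bash
cat > meas.py <<'E'
from h import *
def wedge(d,box,zt=26,zh=30):
    im=d['pixels']; hsv=cv2.cvtColor(im,cv2.COLOR_BGR2HSV)
    u0,u1,v0,v1=box
    m=np.zeros(im.shape[:2],np.uint8); h=hsv[v0:v1,u0:u1]
    m[v0:v1,u0:u1]=((h[...,1]>85)&(h[...,0]<28)&(h[...,2]>90)).astype(np.uint8)
    n,l,s,c=cv2.connectedComponentsWithStats(m); k=1+np.argmax(s[1:,4]); m=(l==k)
    return m,s[k]
if __name__=='__main__':
    d=cam('top'); m,s=wedge(d,(165,230,190,240)); print(s)
    cols=np.arange(s[0],s[0]+s[2])
    top=np.array([np.where(m[:,c])[0][0]-.5 for c in cols])
    print(top)
    body=(cols>192)&(cols<216)
    P=ray(d,np.c_[cols,top][body],26); 
    vx,vy,x0,y0=cv2.fitLine(P[:,:2].astype(np.float32),cv2.DIST_HUBER,0,.01,.01).ravel()
    ex=np.array([vx,vy])*(-1 if vy>0 else 1); ey=np.array([-ex[1],ex[0]])
    print('wedge yaw deg',np.degrees(np.arctan2(ex[1],ex[0])))
    ys,xs=np.where(m); 
    A=ray(d,np.c_[xs-.5*0,ys],30)[:,:2]; sx=A@ex; butt=np.percentile(sx,1)-.7
    B=ray(d,np.c_[xs,ys],3)[:,:2]; tip=(B@ex).max()
    flat=np.array([x0,y0])@ey
    print('butt s',butt,'tip s',tip,'len',tip-butt)
    tipP=ex*(butt+110)+ey*flat
    print('wedge origin',tipP,'head',tipP-95*ex-12*ey)
    # apron
    hsv=cv2.cvtColor(d['pixels'],cv2.COLOR_BGR2HSV)
    y=((hsv[...,0]>26)&(hsv[...,0]<40)&(hsv[...,1]>70)&(hsv[...,2]>120)).astype(np.uint8); y[:180]=0; y[245:]=0; y[:,:265]=0; y[:,355:]=0
    n,l,st,c=cv2.connectedComponentsWithStats(y); k=1+np.argmax(st[1:,4]); y=(l==k); print(st[k])
    cc=np.arange(280,302); tp=np.array([np.where(y[:,c])[0][0]-.5 for c in cc]); bt=np.array([np.where(y[:215,c])[0][-1]+.5 for c in cc])
    rr=np.arange(190,208); lf=np.array([np.where(y[r])[0][0]-.5 for r in rr])
    print(tp,bt,lf)
    T=ray(d,np.c_[cc,tp],8); Bm=ray(d,np.c_[cc,bt],8); L=ray(d,np.c_[lf,rr],8)
    f=lambda P:cv2.fitLine(P[:,:2].astype(np.float32),cv2.DIST_HUBER,0,.01,.01).ravel()
    for n_,Q in(('top',T),('bot',Bm),('left',L)):
        a=f(Q); print(n_,np.degrees(np.arctan2(a[1],a[0]))%180,a[2:])
    # cheek dark
    g=(d['pixels'].max(2)<125)[180:194,300:340]; ys,xs=np.where(g); print(cv2.minAreaRect(np.c_[xs+300,ys+180].astype(np.float32)))
E
python3 meas.py
```

```text
[176 207  42  11 258]
[212.5 208.5 206.5 206.5 206.5 206.5 207.5 207.5 207.5 207.5 207.5 207.5
 208.5 208.5 208.5 208.5 209.5 209.5 209.5 209.5 209.5 210.5 210.5 210.5
 210.5 210.5 210.5 210.5 211.5 211.5 211.5 211.5 211.5 212.5 212.5 212.5
 212.5 212.5 213.5 213.5 214.5 214.5]
wedge yaw deg -100.09348
butt s -310.7221066292891 tip s -205.98525862592027 len 104.73684800336883
wedge origin [421.11825189 128.91429838] head [425.95318231 224.54704984]
[ 274  181   68   54 1291]
[185.5 185.5 185.5 186.5 186.5 186.5 186.5 185.5 185.5 185.5 185.5 184.5
 184.5 185.5 185.5 184.5 184.5 184.5 184.5 185.5 185.5 185.5] [210.5 210.5 210.5 210.5 210.5 210.5 210.5 210.5 210.5 210.5 210.5 210.5
 210.5 210.5 210.5 209.5 209.5 209.5 209.5 209.5 209.5 209.5] [273.5 273.5 273.5 273.5 274.5 273.5 273.5 274.5 274.5 274.5 274.5 274.5
 274.5 274.5 274.5 274.5 274.5 274.5]
top 91.48434 [501.66644 -72.14632]
bot 93.6601 [433.17966 -68.6006 ]
left 4.717754 [466.039    -21.899343]
((322.0, 186.5), (26.0, 9.0), -0.0)
```

```bash
python3 - <<'E'
from h import *
d=cam('top')
c2=lambda p:((np.array(p,float)-[280,0])/6+[265,170])-.4
for a,b in [((555,410),(729,398)),((350,112),(360,233)),((704,76),(729,398)),((585,383),(697,376)),((577,98),(659,94))]:
    P=ray(d,[c2(a),c2(b)],8 if a[0]!=577 else 34)[:,:2]; v=P[1]-P[0]; print(P.round(1).tolist(),np.degrees(np.arctan2(v[1],v[0])).round(1))
# cheek: profile of brightness across columns/rows
g=d['pixels'].max(2).astype(int)
print(g[180:196,[313,318,324,330]].T); print(g[[185,187],304:338])
# direct subpixel: cheek mean mid 
E
```

```text
[[357.2, -121.1], [362.7, -199.9]] -86.0
[[493.6, -27.7], [437.7, -32.5]] -175.1
[[510.5, -190.3], [362.7, -199.9]] -176.3
[[369.4, -134.8], [372.7, -185.5]] -86.3
[[495.7, -130.2], [497.5, -167.0]] -87.1
[[183 138 192 103  91 137 167 133  78  80  55  41 156 186 196 187]
 [184 187 192 104  80  80  80  78  82  82  24  58 186 186 194 157]
 [175 193 135  88  79  78  79  77  83  73  18  71 186 193 175 174]
 [177 194 119  87  78  76  76  79  78  36  34 125 156 178 182 182]]
[[199 199 198 195 178 126  51  85  93 137 201 178  66  81  80  80  79  80
   78  79  78  82 130 200 202 177  76  88 139 198 198 198 197 193]
 [197 198 198 199 183 126  44  84  90 133 196 174  74  79  78  80  81  79
   79  77  77  78  74  64  65  79  79  86 128 199 198 196 197 195]]
```

```bash
python3 - <<'E'
from h import *
d=cam('top')
th=np.radians(-86.); ex=np.array([np.cos(th),np.sin(th)]); ey=np.array([-ex[1],ex[0]])
E=ray(d,[[320.3,182.4],[308.8,186],[331.7,186]],34)[:,:2]
print(E, 'len',np.linalg.norm(E[2]-E[1]))
Oy=(E[0]@ey)-20; Ox=(E[1]@ex+E[2]@ex)/2
O=ex*Ox+ey*Oy; print('cheek origin',O)
s=ray(d,[[274.1,199]],8)[0,:2]; print('x of apron left',(s-O)@ex)
for q in [(501.7,-72.1),(433.2,-68.6)]: print('apron edges y',(np.array(q)-O)@ey)
hd=[425.95,224.55]; print(proj(d,[[*O,34],[*O,8]]))
o=ctrl.get_obs();print(o['ee_pos'],o['t'])
# fine wedge recheck with scene view
d2=cam('scene'); t=np.array([421.1,128.9]); yaw=np.radians(-100.5); x=np.array([np.cos(yaw),np.sin(yaw)]); y=np.array([-x[1],x[0]])
pts=[[*(t+a*x+b*y),z] for a,b,z in[(0,0,26),(0,-8,26),(-80,-24,26),(-110,-24,30),(-110,0,30),(-80,0,30)]]
V=[[*(O+a*ex+b*ey),z] for a,b,z in[(-30,0,34),(30,0,34),(30,20,34),(-30,20,34),(-130,24,8),(-130,-48,8),(-45,-48,8)]]
out=[]
for D,bx in((d,(165,345,175,245)),(d2,(205,325,180,255))):
    im=cv2.resize(D['pixels'],None,fx=4,fy=4,interpolation=cv2.INTER_CUBIC)
    for L in(pts,V):
        for p in proj(D,L): cv2.circle(im,tuple(((p+.5)*4).astype(int)),2,(255,0,255),-1)
    out.append(cv2.resize(im[bx[2]*4:bx[3]*4,bx[0]*4:bx[1]*4],(780,int(780*(bx[3]-bx[2])/(bx[1]-bx[0]))))[:298])
cv2.imwrite('pics/chk.png',np.vstack(out))
E
```

```text
[[ 505.33590632 -146.97601793]
 [ 495.49791849 -115.99694503]
 [ 495.54759698 -177.53494161]] len 61.538016625540116
cheek origin [ 485.3222565  -147.47923185]
x of apron left -126.76246080272233
apron edges y 21.596037548699222
apron edges y -46.492952235994295
[[320.541238   189.74975934]
 [319.79944935 191.28922647]]
[255.20158906 570.32023867 222.41267693] 0.3
```

View pics/chk.png

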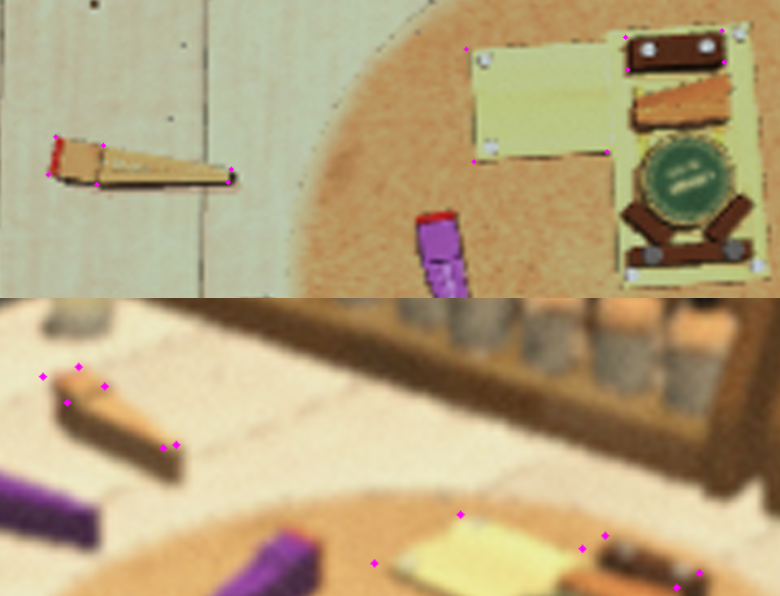

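The overlay on the top view puts the wedge within about 1 mm: its corners sit on the dots at (57,137), (50,174) and (231,170). The vise agrees to about 2–3 mm along its x. I'm shifting the vise origin to about (485,-149) with yaw -86°. The scene view shows a common offset of a few mm. That's good enough to approach. First I turn the tool.

>>> {"api": "carry_out", "payload": {
  "commands": [
    [0,0,0,9.6,0,0],
    [0,0,0,9.6,0,0],
    [0,0,0,9.6,0,0],
    [0,0,0,9.6,0,0],
    [0,0,0,9.6,0,0],
    [0,0,0,9.6,0,0],
    [0,0,0,9.6,0,0],
    [0,0,0,9.6,0,0]
  ],
  "grip": 0
}}

```text
t: 1.35
ee_pos: [255.1, 570.1, 222.2]
orientation: [1.378, 1.089, -1.38]
ft_force: [0.0, 0.5, -0.0]
width: 88.0
```

```bash
cat > go.py <<'E'
import sys
from h import *
def go(goal,yaw):
    "goal TCP pos, yaw of tool y (deg), tool x down -> tool-frame shift mm and turn deg"
    o=ctrl.get_obs(); M=R.from_rotvec(o['orientation']).as_matrix(); a=np.radians(yaw)
    y=np.array([np.cos(a),np.sin(a),0]); x=np.array([0,0,-1.]); G=np.c_[x,y,np.cross(x,y)]
    print('t',round(o['t'],2),'pos',np.round(o['ee_pos'],1),'yaw',np.degrees(np.arctan2(M[1,1],M[0,1])).round(2),'F',np.round(o['ft_force'],1),'w',round(o['width'],1))
    print('shift',(M.T@(np.array(goal)-o['ee_pos'])).round(1),'turn',np.degrees(R.from_matrix(M.T@G).as_rotvec()).round(2))
if __name__=='__main__': a=list(map(float,sys.argv[1:])); go(a[:3],a[3])
E
python3 go.py 426 224.5 100 -10.5
```

```text
t 1.35 pos [255.1 570.1 222.2] yaw -13.4 F [ 0.   0.5 -0. ] w 88.0
shift [122.4 246.4 296.4] turn [-2.9   0.06  0.02]
```

>>> {"api": "carry_out", "payload": {
  "commands": [
    [0,0.031,0.037,0,0,0],
    [0,0.031,0.037,0,0,0],
    [0.015,0.031,0.037,0,0,0],
    [0.015,0.031,0.037,0,0,0],
    [0.02,0.031,0.037,0,0,0],
    [0.02,0.031,0.037,0,0,0],
    [0.02,0.031,0.037,0,0,0],
    [0.02,0.029,0.036,0,0,0]
  ]
}}

```text
t: 2.35
ee_pos: [431.7, 221.2, 111.6]
orientation: [1.385, 1.092, -1.369]
ft_force: [0.2, -0.3, -0.0]
width: 88.0
```

```bash
python3 go.py 426 224.5 5 -10.5
```

```text
t 2.35 pos [431.7 221.2 111.6] yaw -13.17 F [ 0.2 -0.3 -0. ] w 88.0
shift [106.6  -6.8  -1.2] turn [-2.67 -0.42 -0.3 ]
```

>>> {"api": "carry_out", "payload": {
  "commands": [
    [0.02,-0.006,-0.001,-2.5,-0.4,-0.3],
    [0.025,0,0,0,0,0],
    [0.02,0,0,0,0,0],
    [0,0,0,0,0,0]
  ]
}}

```text
t: 2.85
ee_pos: [427.8, 219.9, 44.1]
orientation: [1.349, 1.112, -1.35]
ft_force: [-0.2, -1.4, -0.1]
width: 87.6
```

```bash
python3 go.py 426 224.5 5 -10.5; python3 - <<'E'
from h import *
d=cam('top'); cv2.imwrite('pics/pre.png',cv2.resize(d['pixels'][185:245,160:240],(640,480),interpolation=cv2.INTER_CUBIC))
E
```

```text
t 2.85 pos [427.8 219.9  44.1] yaw -10.99 F [-0.2 -1.4 -0.1] w 87.6
shift [39.1 -2.7 -4.2] turn [-0.49  0.03  0.03]
```

View pics/pre.png

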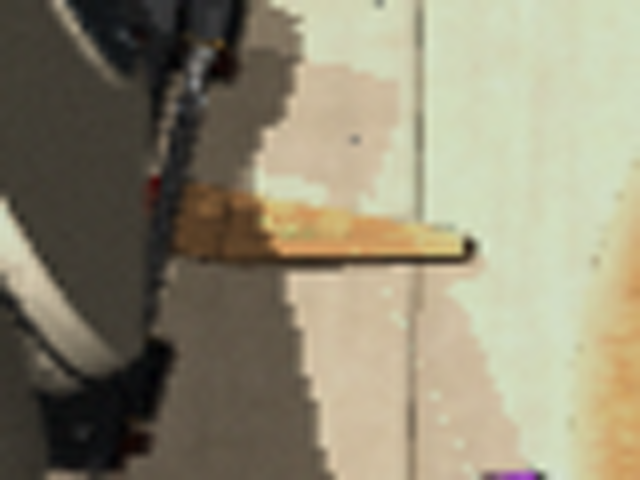

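The picture shows the gripper straddling the wedge's head, with the tip at crop (470,245) and the wedge undisturbed. Going down and closing.

>>> {"api": "carry_out", "payload": {
  "commands": [
    [0.014,-0.0025,-0.004,-0.5,0,0],
    [0.013,0,0,0,0,0],
    [0.01,0,0,0,0,0],
    [0,0,0,0,0,0]
  ]
}}

```text
t: 3.4
ee_pos: [427.8, 226.0, 7.0]
orientation: [1.345, 1.117, -1.338]
ft_force: [-0.2, 0.2, -0.7]
width: 88.1
```

```bash
python3 go.py 426 224.5 5 -10.5
```

```text
t 3.4 pos [427.8 226.    7. ] yaw -10.41 F [-0.2  0.2 -0.7] w 88.1
shift [ 2.  -1.5  1.8] turn [ 0.09 -0.13 -0.18]
```

>>> {"api": "carry_out", "payload": {
  "commands": [
    [0.002,-0.001,0.002,0,0,0],
    [0,0,0,0,0,0],
    [0,0,0,0,0,0],
    [0,0,0,0,0,0],
    [0,0,0,0,0,0],
    [0,0,0,0,0,0],
    [0,0,0,0,0,0],
    [0,0,0,0,0,0]
  ],
  "grip": 1
}}

```text
t: 4.4
ee_pos: [427.0, 224.3, 5.7]
orientation: [1.346, 1.116, -1.337]
ft_force: [-0.7, -0.2, 0.6]
width: 23.7
```

```bash
python3 go.py 426 224.5 5 -10.5; python3 - <<'E'
from meas import *
d=cam('top'); m,s=wedge(d,(180,230,200,240)); print(s)
cols=np.arange(s[0],s[0]+s[2]); top=np.array([np.where(m[:,c])[0][0]-.5 for c in cols]); print(s[0],top)
o=ctrl.get_obs(); 
k=(cols>194)&(cols<216)
a=cv2.fitLine(ray(d,np.c_[cols,top][k],26)[:,:2].astype(np.float32),cv2.DIST_HUBER,0,.01,.01).ravel(); ex=a[:2]*(-1 if a[1]>0 else 1); ey=np.array([-ex[1],ex[0]])
ys,xs=np.where(m); tip=(ray(d,np.c_[xs,ys],3)[:,:2]@ex).max(); p=np.array(o['ee_pos'])[:2]
print('yaw',np.degrees(np.arctan2(ex[1],ex[0])),'tip ahead of TCP',tip-p@ex,'flat side rel TCP',a[2:]@ey-p@ey)
E
```

```text
t 4.4 pos [427.  224.3   5.7] yaw -10.42 F [-0.7 -0.2  0.6] w 23.7
shift [ 0.7 -1.  -0. ] turn [ 0.08 -0.19 -0.26]
[188 209  30   9 141]
188 [214.5 209.5 210.5 209.5 208.5 208.5 209.5 209.5 209.5 209.5 210.5 210.5
 210.5 210.5 210.5 211.5 211.5 211.5 211.5 211.5 211.5 212.5 212.5 213.5
 212.5 212.5 213.5 213.5 213.5 213.5]
yaw -101.297386 tip ahead of TCP 88.89141322774847 flat side rel TCP 11.96727362927578
```

Grip confirmed: width is 23.7 mm and the flat side is 12 mm from the TCP, as it should be. Lift and carry.

>>> {"api": "carry_out", "payload": {
  "commands": [
    [-0.03,0,0,0,0,0],
    [-0.035,0,0,0,0,0],
    [-0.03,0,0,-7,0,0],
    [0,0,0,-7,0,0],
    [0,0,0,0,0,0]
  ]
}}

```text
t: 5.08
ee_pos: [425.7, 223.7, 103.0]
orientation: [1.161, 1.239, -1.156]
ft_force: [-0.0, -0.7, -1.1]
width: 23.6
```

```bash
python3 go.py 463 -48 60 4
```

```text
t 5.08 pos [425.7 223.7 103. ] yaw 3.91 F [-0.  -0.7 -1.1] w 23.6
shift [ 42.7  18.6 273.6] turn [-0.09 -0.07 -0.18]
```

>>> {"api": "carry_out", "payload": {
  "commands": [
    [0,0.002,0.035,0,0,0],
    [0,0.003,0.04,0,0,0],
    [0,0.003,0.04,0,0,0],
    [0,0.003,0.04,0,0,0],
    [0,0.003,0.04,0,0,0],
    [0.01,0.003,0.04,0,0,0],
    [0.015,0.002,0.03,0,0,0],
    [0.015,0,0,0,0,0]
  ]
}}

```text
t: 6.08
ee_pos: [461.5, -47.0, 59.5]
orientation: [1.177, 1.231, -1.173]
ft_force: [0.7, 1.6, -0.7]
width: 23.8
```

```bash
python3 go.py 463 -48 60 4; python3 - <<'E'
from h import *
d=cam('top'); cv2.imwrite('pics/over.png',cv2.resize(d['pixels'][165:245,265:355],(720,560)[::1],interpolation=cv2.INTER_CUBIC))
E
```

```text
t 6.08 pos [461.5 -47.   59.5] yaw 2.68 F [ 0.7  1.6 -0.7] w 23.8
shift [-0.5  1.4  1. ] turn [-1.32 -0.08 -0.11]
```

View pics/over.png

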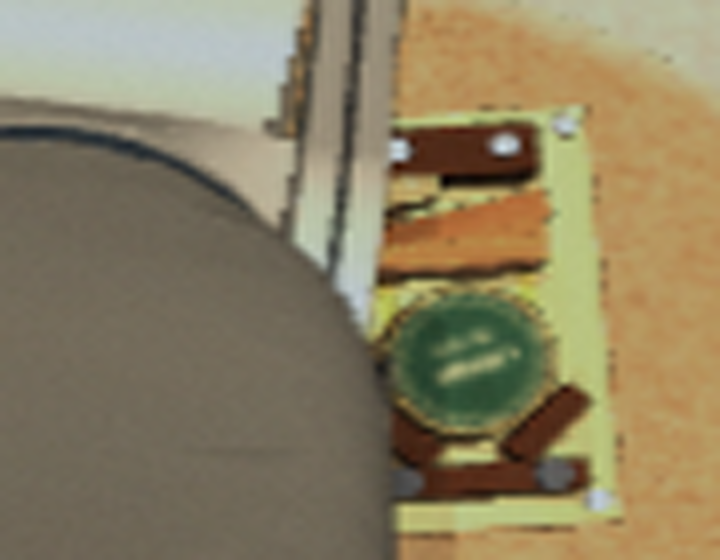

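```bash
python3 - <<'E'
from h import *
d=cam('top'); o=ctrl.get_obs(); p=np.array(o['ee_pos'])
c=lambda u,v:(u/8+265-.5,v/7+165-.5)
q=ray(d,[c(438,177),c(438,200)],80)[:,:2]; print(q)
a=np.radians(2.68); ey=np.array([np.cos(a),np.sin(a)]); ex=np.array([ey[1],-ey[0]])
for r in q: print('rel TCP x,y',(r-p[:2])@ex,(r-p[:2])@ey)
# cheek inner top right corner seen at crop (540,182)?; right end, top face z=34
k=ray(d,[c(540,123),c(540,160),c(545,195)],34)[:,:2]; 
a=np.radians(4); ey=np.array([np.cos(a),np.sin(a)]); ex=np.array([ey[1],-ey[0]]); O=np.array([485,-149])
for r in k: print('vise',(r-O)@ex,(r-O)@ey)
E
```

```text
[[ 477.64486259 -140.49826265]
 [ 469.10396917 -140.43900975]]
rel TCP x,y 95.95461669463403 13.34622082455067
rel TCP x,y 95.49607546930665 4.817439476171779
vise 30.86220496336119 19.149948329265495
vise 29.709550484271027 4.793631731561666
vise 30.294335428232483 -8.864772875049834
```

>>> {"api": "carry_out", "payload": {
  "commands": [
    [0.01,0.0007,-0.0006,-1.3,0,0],
    [0.012,0,0,0,0,0],
    [0,0,0,0,0,0]
  ]
}}

```text
t: 6.55
ee_pos: [460.1, -42.0, 35.2]
orientation: [1.153, 1.248, -1.154]
ft_force: [-0.2, 1.1, 0.4]
width: 23.8
```

```bash
python3 go.py 462.2 -46.4 15 4
```

```text
t 6.55 pos [460.1 -42.   35.2] yaw 4.37 F [-0.2  1.1  0.4] w 23.8
shift [20.2  1.8  4.6] turn [ 0.37 -0.15  0.14]
```

>>> {"api": "carry_out", "payload": {
  "commands": [
    [0,0.0018,0.0046,0.3,0,0],
    [0.006,0,0,0,0,0],
    [0,0,0,0,0,0]
  ]
}}

```text
t: 6.92
ee_pos: [462.9, -46.3, 29.2]
orientation: [1.157, 1.245, -1.157]
ft_force: [-0.3, 0.2, -0.2]
width: 23.9
```

```bash
python3 go.py 462.2 -46.4 15 4
```

```text
t 6.92 pos [462.9 -46.3  29.2] yaw 4.09 F [-0.3  0.2 -0.2] w 23.9
shift [14.2 -0.7  0. ] turn [ 0.09 -0.14  0.09]
```

>>> {"api": "carry_out", "payload": {
  "commands": [
    [0.005,-0.0007,0,0,0,0],
    [0.005,0,0,0,0,0],
    [0.003,0,0,0,0,0],
    [0,0,0,0,0,0]
  ]
}}

```text
t: 7.42
ee_pos: [462.2, -46.5, 15.4]
orientation: [1.158, 1.245, -1.157]
ft_force: [1.1, 1.1, -0.7]
width: 23.8
```

```bash
python3 go.py 462.2 -46.4 14 4
```

```text
t 7.42 pos [462.2 -46.5  15.4] yaw 4.06 F [ 1.1  1.1 -0.7] w 23.8
shift [ 1.4  0.  -0.1] turn [ 0.06 -0.14  0.08]
```

>>> {"api": "carry_out", "payload": {
  "commands": [
    [0.001,0,0,0,0,0],
    [0,0,0,0,0,0]
  ]
}}

```text
t: 7.68
ee_pos: [462.3, -46.5, 14.3]
orientation: [1.158, 1.245, -1.157]
ft_force: [0.1, 0.0, -0.1]
width: 24.0
```

>>> {"api": "carry_out", "payload": {
  "commands": [
    [0,0,0,0,0,0],
    [0,0,0,0,0,0],
    [0,0,0,0,0,0],
    [0,0,0,0,0,0],
    [0,0,0,0,0,0],
    [0,0,0,0,0,0]
  ],
  "grip": 0.3
}}

```text
t: 8.43
ee_pos: [462.7, -46.6, 14.8]
orientation: [1.158, 1.244, -1.156]
ft_force: [0.4, 0.7, 0.8]
width: 61.3
```

>>> {"api": "carry_out", "payload": {
  "commands": [
    [-0.02,0,0,0,0,0],
    [-0.035,0,0,0,0,0],
    [-0.01,0,-0.04,0,0,0],
    [0,0,-0.04,0,0,0],
    [0,0,-0.04,0,0,0],
    [0,0,-0.04,0,0,0],
    [0,0,-0.04,0,0,0],
    [0,0,0,0,0,0]
  ]
}}

```text
t: 9.43
ee_pos: [449.5, 158.5, 82.9]
orientation: [1.162, 1.242, -1.156]
ft_force: [0.3, -0.0, -0.3]
width: 61.4
```

```bash
python3 go.py 462 -20 24 4; python3 - <<'E'
from h import *
d=cam('top'); cv2.imwrite('pics/placed.png',cv2.resize(d['pixels'][170:250,265:350],(680,560),interpolation=cv2.INTER_CUBIC))
E
```

```text
t 9.43 pos [449.5 158.5  82.9] yaw 3.92 F [ 0.3 -0.  -0.3] w 61.4
shift [5.840e+01 1.000e-01 1.791e+02] turn [-0.08 -0.18 -0.13]
```

View pics/placed.png

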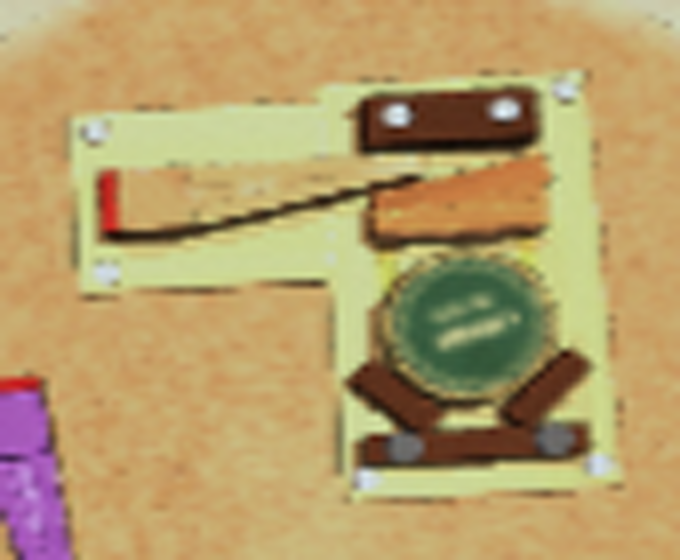

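The wedge lies in the slot's mouth: red butt at crop (108,200), tip at about (420,180), between cheek and jaw, and let go. The tin is untouched. Next I close the fingers and come in behind the butt.

>>> {"api": "carry_out", "payload": {
  "commands": [
    [0,0,0.03,0,0,0],
    [0,0,0.035,0,0,0],
    [0.01,0,0.035,0,0,0],
    [0.02,0,0.028,0,0,0],
    [0.02,0,0,0,0,0],
    [0,0,0,0,0,0],
    [0,0,0,0,0,0]
  ],
  "grip": 1
}}

```text
t: 10.35
ee_pos: [457.5, 19.4, 31.9]
orientation: [1.166, 1.238, -1.161]
ft_force: [0.2, 0.5, 0.7]
width: 0.2
```

```bash
python3 go.py 459.5 0 13 4
```

```text
t 10.35 pos [457.5  19.4  31.9] yaw 3.56 F [0.2 0.5 0.7] w 0.2
shift [18.9  0.8 19.6] turn [-0.44 -0.12 -0.09]
```

>>> {"api": "carry_out", "payload": {
  "commands": [
    [0.01,0.0008,0,-0.4,0,0],
    [0.008,0,0.008,0,0,0],
    [0,0,0.01,0,0,0],
    [0,0,0,0,0,0]
  ]
}}

```text
t: 10.85
ee_pos: [460.6, 0.8, 13.9]
orientation: [1.16, 1.241, -1.153]
ft_force: [0.6, -0.5, 0.4]
width: 0.2
```

>>> {"api": "carry_out", "payload": {
  "commands": [
    [0,0,0.004,0,0,0],
    [0,0,0.004,0,0,0],
    [0,0,0.004,0,0,0],
    [0,0,0.004,0,0,0]
  ]
}}

```text
t: 11.35
ee_pos: [462.0, -16.1, 14.3]
orientation: [1.16, 1.24, -1.152]
ft_force: [0.6, 0.2, 0.9]
width: 0.6
```

```bash
python3 go.py 461 -20 13 4
```

```text
t 11.35 pos [462.  -16.1  14.3] yaw 4.1 F [0.6 0.2 0.9] w 0.6
shift [ 1.2 -1.3  3.9] turn [ 0.1  -0.1  -0.26]
```

>>> {"api": "carry_out", "payload": {
  "commands": [
    [0,-0.001,0.003,0,0,0],
    [0,0,0.003,0,0,0],
    [0,0,0.003,0,0,0],
    [0,0,0.003,0,0,0]
  ]
}}

```text
t: 11.85
ee_pos: [461.8, -28.9, 14.3]
orientation: [1.16, 1.24, -1.152]
ft_force: [-0.4, 0.7, -0.7]
width: 0.8
```

>>> {"api": "carry_out", "payload": {
  "commands": [
    [0,0,0.003,0,0,0],
    [0,0,0.003,0,0,0],
    [0,0,0.003,0,0,0],
    [0,0,0.003,0,0,0]
  ]
}}

```text
t: 12.35
ee_pos: [462.8, -41.6, 14.3]
orientation: [1.16, 1.241, -1.152]
ft_force: [0.1, 1.0, 0.6]
width: 0.5
```

```bash
python3 go.py 462 -45 14 4
```

```text
t 12.35 pos [462.8 -41.6  14.3] yaw 4.1 F [0.1 1.  0.6] w 0.5
shift [ 0.3 -1.   3.4] turn [ 0.1  -0.12 -0.26]
```

>>> {"api": "carry_out", "payload": {
  "commands": [
    [0,0,0.002,0,0,0],
    [0,0,0.002,0,0,0],
    [0,0,0.002,0,0,0]
  ]
}}

```text
t: 12.72
ee_pos: [463.5, -47.8, 14.3]
orientation: [1.161, 1.24, -1.152]
ft_force: [0.5, 3.1, 0.1]
width: 0.5
```

>>> {"api": "carry_out", "payload": {
  "commands": [
    [0,0,0.0015,0,0,0],
    [0,0,0.0015,0,0,0]
  ]
}}

```text
t: 12.98
ee_pos: [463.9, -50.9, 14.3]
orientation: [1.161, 1.24, -1.152]
ft_force: [0.7, 2.7, 0.9]
width: 0.2
```

>>> {"api": "carry_out", "payload": {
  "commands": [
    [0,0,0.0015,0,0,0],
    [0,0,0.0015,0,0,0]
  ]
}}

```text
t: 13.22
ee_pos: [464.2, -54.0, 14.3]
orientation: [1.161, 1.24, -1.151]
ft_force: [1.1, 3.5, -0.4]
width: 0.5
```

```bash
python3 go.py 462 -45 14 4; python3 - <<'E'
from h import *
d=cam('top'); hsv=cv2.cvtColor(d['pixels'],cv2.COLOR_BGR2HSV)
cv2.imwrite('pics/push1.png',cv2.resize(d['pixels'][170:250,265:350],(680,560),interpolation=cv2.INTER_CUBIC))
E
```

```text
t 13.22 pos [464.2 -54.   14.3] yaw 4.1 F [ 1.1  3.5 -0.4] w 0.5
shift [ 0.3 -1.5 -9.1] turn [ 0.1  -0.13 -0.31]
```

View pics/push1.png

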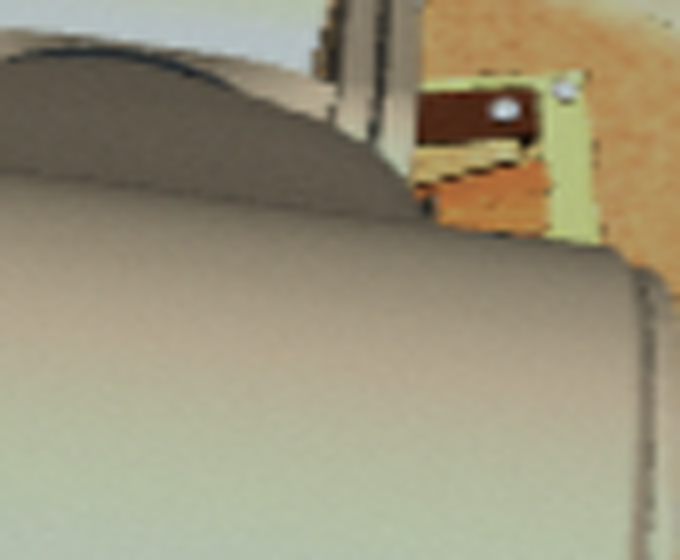

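The picture shows the wedge's tip at crop (525,150), near the slot's far end and against the jaw. The force is about 3 N, so the jaw is sliding. Continuing in 1 mm steps.

>>> {"api": "carry_out", "payload": {
  "commands": [
    [0,0,0.001,0,0,0],
    [0,0,0.001,0,0,0]
  ]
}}

```text
t: 13.52
ee_pos: [464.4, -56.3, 14.3]
orientation: [1.161, 1.24, -1.151]
ft_force: [1.1, 2.6, 0.9]
width: 0.5
```

>>> {"api": "carry_out", "payload": {
  "commands": [
    [0,0,0.001,0,0,0],
    [0,0,0.001,0,0,0]
  ]
}}

```text
t: 13.78
ee_pos: [464.6, -58.4, 14.3]
orientation: [1.161, 1.24, -1.151]
ft_force: [0.3, 3.0, 0.8]
width: 0.4
```

>>> {"api": "carry_out", "payload": {
  "commands": [
    [0,0,0.001,0,0,0],
    [0,0,0.001,0,0,0]
  ]
}}

```text
t: 14.02
ee_pos: [464.8, -60.5, 14.3]
orientation: [1.161, 1.24, -1.151]
ft_force: [0.6, 2.0, -0.1]
width: 0.9
```

>>> {"api": "carry_out", "payload": {
  "commands": [
    [0,0,0.001,0,0,0],
    [0,0,0.001,0,0,0]
  ]
}}

```text
t: 14.28
ee_pos: [464.9, -62.7, 14.3]
orientation: [1.161, 1.24, -1.151]
ft_force: [0.9, 2.2, 0.9]
width: 0.3
```

>>> {"api": "carry_out", "payload": {
  "commands": [
    [0,0,0.001,0,0,0],
    [0,0,0.001,0,0,0]
  ]
}}

```text
t: 14.52
ee_pos: [465.1, -64.8, 14.3]
orientation: [1.161, 1.24, -1.151]
ft_force: [0.8, 2.1, -0.3]
width: 0.5
```

>>> {"api": "carry_out", "payload": {
  "commands": [
    [0,0,0.001,0,0,0],
    [0,0,0.001,0,0,0]
  ]
}}

```text
t: 14.78
ee_pos: [465.3, -67.0, 14.3]
orientation: [1.161, 1.24, -1.151]
ft_force: [0.7, 1.8, -0.6]
width: 0.1
```

>>> {"api": "carry_out", "payload": {
  "commands": [
    [0,0,0.001,0,0,0],
    [0,0,0.001,0,0,0]
  ]
}}

```text
t: 15.02
ee_pos: [465.5, -69.1, 14.3]
orientation: [1.161, 1.24, -1.151]
ft_force: [0.6, 3.0, 0.5]
width: 0.5
```

>>> {"api": "carry_out", "payload": {
  "commands": [
    [0,0,0.001,0,0,0]
  ]
}}

```text
t: 15.15
ee_pos: [465.6, -70.2, 14.3]
orientation: [1.161, 1.24, -1.151]
ft_force: [0.9, 3.1, 0.1]
width: 0.6
```

>>> {"api": "carry_out", "payload": {
  "commands": [
    [0,0,0.001,0,0,0]
  ]
}}

```text
t: 15.28
ee_pos: [465.8, -71.2, 14.3]
orientation: [1.161, 1.239, -1.151]
ft_force: [1.2, 2.3, -0.7]
width: 0.5
```

>>> {"api": "carry_out", "payload": {
  "commands": [
    [0,0,0.001,0,0,0]
  ]
}}

```text
t: 15.4
ee_pos: [466.1, -72.2, 14.4]
orientation: [1.161, 1.239, -1.151]
ft_force: [2.0, 4.5, -0.5]
width: 0.6
```

>>> {"api": "carry_out", "payload": {
  "commands": [
    [0,0,0.001,0,0,0]
  ]
}}

```text
t: 15.52
ee_pos: [466.4, -73.2, 14.4]
orientation: [1.161, 1.239, -1.15]
ft_force: [3.1, 4.4, 0.1]
width: 0.6
```

>>> {"api": "carry_out", "payload": {
  "commands": [
    [0,0,0.001,0,0,0]
  ]
}}

```text
t: 15.65
ee_pos: [466.8, -74.2, 14.5]
orientation: [1.162, 1.238, -1.15]
ft_force: [1.9, 4.6, -0.3]
width: 0.7
```

>>> {"api": "carry_out", "payload": {
  "commands": [
    [0,0,0.001,0,0,0]
  ]
}}

```text
t: 15.78
ee_pos: [467.3, -75.2, 14.6]
orientation: [1.162, 1.238, -1.149]
ft_force: [2.0, 3.6, -0.1]
width: 0.4
```

>>> {"api": "carry_out", "payload": {
  "commands": [
    [0,0,0.001,0,0,0]
  ]
}}

```text
t: 15.9
ee_pos: [467.7, -76.2, 14.6]
orientation: [1.162, 1.237, -1.149]
ft_force: [2.5, 4.1, -1.0]
width: 0.1
```

>>> {"api": "carry_out", "payload": {
  "commands": [
    [0,0,0.001,0,0,0]
  ]
}}

```text
t: 16.02
ee_pos: [468.0, -77.2, 14.7]
orientation: [1.163, 1.237, -1.149]
ft_force: [2.7, 3.8, -0.6]
width: 0.6
```

```bash
python3 - <<'E'
from h import *
d=cam('top'); s=cam('scene')
a=cv2.resize(d['pixels'][165:225,300:350],(350,420),interpolation=cv2.INTER_CUBIC)
b=cv2.resize(s['pixels'][205:265,250:314],(448,420),interpolation=cv2.INTER_CUBIC)
cv2.imwrite('pics/push2.png',np.hstack([a,b]))
E
```

```text
(no output)
```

View pics/push2.png

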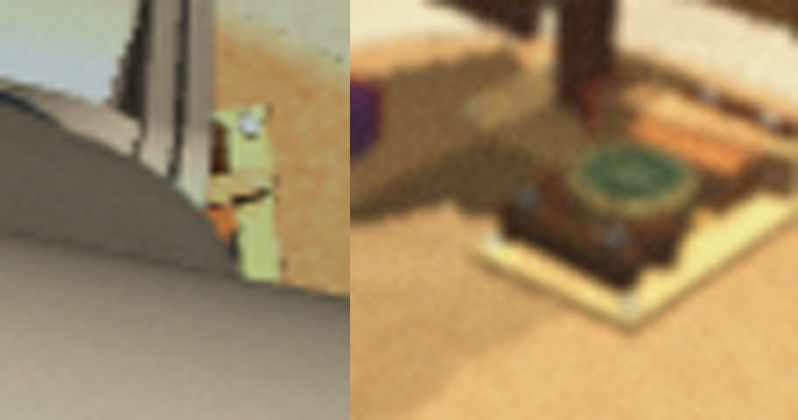

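The wedge's tip now sticks out past the cheek (left crop at (268,187), about vise x +47 mm), and the fingers are square behind the red butt (right crop at (590,110)). Tightness should come within 2 mm or so, so I'm taking finer steps.

>>> {"api": "carry_out", "payload": {
  "commands": [
    [0,0,0.0007,0,0,0]
  ]
}}

```text
t: 16.25
ee_pos: [468.0, -77.9, 14.6]
orientation: [1.163, 1.237, -1.149]
ft_force: [3.0, 5.8, -1.3]
width: 0.8
```

>>> {"api": "carry_out", "payload": {
  "commands": [
    [0,0,0.0007,0,0,0]
  ]
}}

```text
t: 16.38
ee_pos: [468.3, -78.5, 14.7]
orientation: [1.163, 1.237, -1.148]
ft_force: [2.7, 6.3, -0.2]
width: 0.6
```

>>> {"api": "carry_out", "payload": {
  "commands": [
    [0,0,0.0007,0,0,0]
  ]
}}

```text
t: 16.5
ee_pos: [468.5, -79.0, 14.7]
orientation: [1.164, 1.237, -1.148]
ft_force: [3.3, 5.7, 0.1]
width: 0.4
```

>>> {"api": "carry_out", "payload": {
  "commands": [
    [0,0,0.0008,0,0,0]
  ]
}}

```text
t: 16.62
ee_pos: [468.7, -79.5, 14.7]
orientation: [1.164, 1.237, -1.148]
ft_force: [3.7, 8.0, -1.0]
width: 0.4
```

>>> {"api": "carry_out", "payload": {
  "commands": [
    [0,0,0.0008,0,0,0]
  ]
}}

```text
t: 16.75
ee_pos: [468.8, -79.9, 14.7]
orientation: [1.165, 1.237, -1.148]
ft_force: [3.9, 9.2, 0.3]
width: 0.8
```

>>> {"api": "carry_out", "payload": {
  "commands": [
    [0,0,0.0008,0,0,0]
  ]
}}

```text
t: 16.88
ee_pos: [468.8, -80.0, 14.7]
orientation: [1.166, 1.237, -1.148]
ft_force: [3.5, 11.2, 0.2]
width: 0.2
```

>>> {"api": "carry_out", "payload": {
  "commands": [
    [0,0,0.001,0,0,0]
  ]
}}

```text
t: 17.0
ee_pos: [468.9, -80.2, 14.7]
orientation: [1.167, 1.238, -1.148]
ft_force: [3.8, 13.0, 2.1]
width: 0.2
```

>>> {"api": "carry_out", "payload": {
  "commands": [
    [0,0,0.0012,0,0,0]
  ]
}}

```text
t: 17.12
ee_pos: [468.9, -80.2, 14.7]
orientation: [1.168, 1.239, -1.148]
ft_force: [3.4, 14.5, 1.5]
width: 0.2
```

>>> {"api": "carry_out", "payload": {
  "commands": [
    [0,0,0.0013,0,0,0]
  ]
}}

```text
t: 17.25
ee_pos: [468.9, -80.3, 14.7]
orientation: [1.17, 1.24, -1.149]
ft_force: [3.8, 16.5, 1.7]
width: 0.6
```

The wedge no longer advances at 16.5 N, which is within 12–20 N. I'll back straight off and lift away.

>>> {"api": "carry_out", "payload": {
  "commands": [
    [0,0,-0.004,0,0,0],
    [0,0,-0.015,0,0,0],
    [0,0,-0.03,0,0,0],
    [-0.03,0,-0.04,0,0,0],
    [-0.04,0,-0.04,0,0,0],
    [-0.03,0,-0.04,0,0,0],
    [0,0,-0.04,0,0,0],
    [0,0,0,0,0,0]
  ]
}}

```text
t: 18.25
ee_pos: [449.5, 135.4, 118.6]
orientation: [1.167, 1.243, -1.154]
ft_force: [0.4, 0.1, -1.1]
width: 0.7
```

```bash
python3 go.py 462 -45 14 4; python3 - <<'E'
from h import *
d=cam('top'); s=cam('scene')
a=cv2.resize(d['pixels'][170:240,270:350],(480,420),interpolation=cv2.INTER_CUBIC)
b=cv2.resize(s['pixels'][205:275,260:312],(312,420),interpolation=cv2.INTER_CUBIC)
cv2.imwrite('pics/end.png',np.hstack([a,b]))
cv2.imwrite('pics/endtop.png',d['pixels'])
E
```

```text
t 18.25 pos [449.5 135.4 118.6] yaw 3.82 F [ 0.4  0.1 -1.1] w 0.7
shift [103.3   0.  181.6] turn [-0.18 -0.43 -0.22]
```

View pics/end.png

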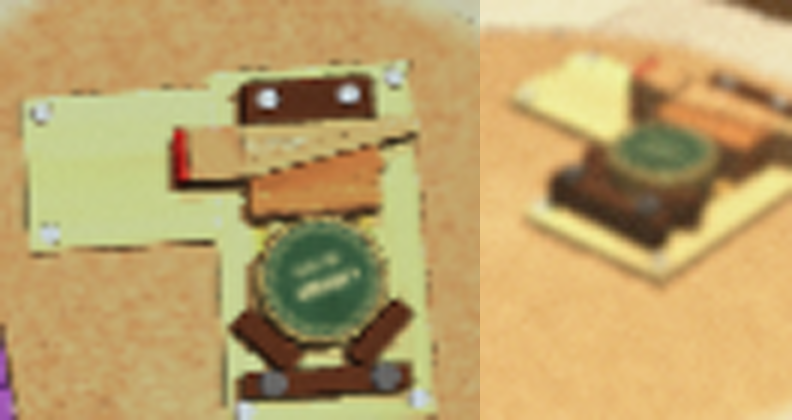

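The wedge lies flat along the cheek, butt at (178,157) and tip at (416,132). The jaw has moved against the tin, and the tin sits flat in the V fence. Handing in.

```bash
python3 -c "
from h import *
print(ctrl.close_job())"
```

```text
the job is handed in; nothing more can be done
None
```

The tin is clamped and the job is handed in at about 18 s of the 48 s. No verdict is reported, and I had no direct reading of the squeeze on the tin.

**What I did:** I grasped the pale, red-butted wedge by its head and laid it in the slot's mouth, thin end first and flat side to the cheek. I let go while the tin was still loose. Then I pushed the butt with closed fingers until it stopped moving at about 16.5 N (wanted 12–20 N), and backed the hand away.

**Last checks:**
- **Wedge:** it lies flat along the cheek, with the tip at about vise x +48 to +50 mm. That is at or just past the top of the stated tight range (+25 to +49), but inside the +55 mm limit.
- **Tin:** the jaw appears to bear on it, and it sits flat in the V fence. I infer the clamping from the push force and from the wedge stopping.
- **Hand:** it is clear of everything, and the wrist force is near zero.
- **Other things on the bench:** I did not measure the four bystanders after the job. The arm had no contact with them that I know of.

**Disagreements:** the two cameras disagreed by several mm on absolute position. The top camera's apron edge and cheek disagreed by about 3 mm along the slot, so I used a value in between. During the push there was also a sideways force of 3–4 N on the fingers, as the wedge slid over against the cheek.

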